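Draw the pick-up wand out to its second stop and hold it ready

TASK

Get the telescopic pick-up wand in the tool holder ready for use: squeeze its grip head so that the push button on the head's side is pressed in, and with the wand still standing in its well pull the head straight up, past the first stop, to the second stop. Then lift the extended wand out of the holder and finish while holding it by its head in the gripper, upright and still, straight above the holder with its foot about 2 cm clear of it; it must not be put down or let go. Leave the other two tools in the holder and the things around it where they stand.

Things in the scene. Friction and masses are not known exactly. Their poses are not given: they have to be found in the camera images.
- holder: Fixed wooden block, 80 (x) x 230 (y) x 50 mm high, origin at the centre of its underside on the saw top. Three square wells, 23.5 mm wide, 42 mm deep (floor 8 mm above the underside), in a row along its y axis at -75, 0 and +75 mm. Each holds one upright tool with its axes as the block's: wand, awl and drift, in any order.
- wand: Telescopic pick-up wand, 0.3 to 0.4 kg, in one of the wells: square aluminium tube, 20 mm wide (24 mm at the collar), 105 mm long. Origin at the centre of the foot's underside; z up; -x, roughly towards the robot, is the side with the push button and three latch windows. The tube, loose in its well, stays down by its weight while the unlocked rod slides up (under 1 N).
- wand_head (a point): Centre of the wand's grip head, 125 mm above the foot's underside when closed: a grey rounded block, 34 mm in x, 30 mm in y, 36 mm high, with a 2 mm black plate on top, at the top of the sliding rod, with which it moves. It is the tallest thing in the holder. Axes as wand.
- wand_button_face (a point): Centre of the outer face of the round steel push button, 18 mm across, in the middle of the head's -x face, standing 5 mm proud of it; pressed in along the head's +x. The point moves with the button. Fingers closing on the head along its x axis press it: one pad on the button, the other on the plain +x face.
- wand_button (a joint): Travel of the push button (m): 0 out, 0.004 fully in (still 1 mm proud). Sprung: 2 N to start, 5 N fully in. Out, its pin sits in a latch window and locks rod to tube; from 0.0036 on the rod is free. Let go between stops, the rod stays about there and the pin catches in the next window it is slid over.
- wand_rod (a joint): How far rod and head are drawn out of the tube (m): 0 closed (as found, locked), 0.040 first stop, 0.080 second stop, also the end of travel: pulling on from there lifts the whole wand. With the button out it locks at 0, 0.040 and 0.080 (1 mm play).
- awl: Scribing awl with a square steel shank and a turned wooden knob 34 mm across, 106 mm tall in all; stands in another well, no button. Origin at the centre of its underside.
- drift: Steel drift punch: a square shank, a round dark stem and a round steel cap 25 mm across, 109 mm tall in all; stands in another well, no button. Origin at the centre of its underside.
- tape_measure: Tape measure, 36 x 76 x 63 mm high, standing on the saw top to the right of the holder. Origin at the centre of its underside.
- offcut_block: Timber offcut, 60 x 110 x 38 mm high, on the saw top to the left. Origin at the centre of its underside.
- glue_bottle: White bottle with a pointed cap, 60 mm across, 200 mm high, standing behind and to the right of the holder near the far edge. Origin at the centre of its underside.
- mug: Striped mug, 86 mm across (116 mm with the handle), 90 mm high, standing behind the holder near the far edge. Origin at the centre of its underside.
Mind the look-alikes: they are no part of the job. Leave any purple or red look-alike of the drift alone.

How it is judged:
By the outcome, as a careful person would: the job done as asked, in the order asked, and still so for the second after the job is handed in, while the arm keeps its last pose, push and grip.
It also fails if it takes over 32 s, if anything falls off the work surface, if the arm or the gripper's body presses on something with over 40 N, if the wrist force passes 120 N, or if a joint passes its speed limit or range.

ROBOT

A 6-joint arm with a two-finger parallel gripper is mounted at the origin on the work surface; the furniture and walls round the work are solid. World frame = base frame: x ahead of the robot, y to its left, z up, the work surface at z = 0. Lengths are in m, angles in rad, forces in N, time in s.
With the tool pointing down it reaches from about 0.4 to 0.825 m from the base axis. Payload 7 kg.
Tool frame: the origin (TCP) lies at the very end of the fingers, on their centre line; the grasp point (between the pads) lies 19 mm behind it; z points along the fingers, y is the line along which they close (so a half turn about z gives the same grasp; the last joint's range is limited). The gripper opens to 88 mm and grips with 3 to 60 N. Pads are 19 mm wide; open, the fingers measure 130 mm over their backs; the gripper's body (78 mm by 193 mm) begins 47 mm behind the grasp point.
Start: joints at [-1.057, 0.359, 0.012, 0, -1.224, -0.288], TCP at [0.151, -0.658, 0.227] pointing down, gripper open.
Joint ranges: [-3.07, 3.07], [-1.43, 2.12], [-1.02, 1.25], [-3.03, 1.67], [-3.05, -0], [-3.03, 3.03]. Speed limits (rad/s): [2.39, 2.39, 3.01, 3.14, 3.14, 3.14].

INTERFACE

Orientations are given as [roll, pitch, yaw] about the fixed x, y, z axes, in that order (R = Rz(yaw) Ry(pitch) Rx(roll)).
In Python, from station import arm, grab_frame gives the robot as it stands.
- The arm moves only by the tool jog_arm, never from a script. Its argument "deltas" is a list that holds one entry, the list of rows, each a list of 4 numbers: the shift along the tool's x, y, z in units of 60 mm (1.0 is 60 mm), then the turn about the tool's z in units of 5 degrees (1.0 is 5 degrees). A call has 1 to 8 rows; each row is the pose to reach, as a shift and turn from the pose commanded when the call began, along the tool's axes at that moment; what a row does not reach only later rows make up. A row lasts 1/8 s, in which the tool goes at most 62.5 mm and 10.7 degrees, less where a joint would pass 70% of its speed; a pose out of reach is approached as far as the arm can. A call with a gripper value outside its range is refused whole. "grip" is the finger opening in mm, from 0 to 87.6, set as the call begins (left out, the last holds). The fingers move at their own pace and stop on an object; "squeeze" is the grip in N (left out, the last holds). Time passes only in rows, so rows that repeat a pose let the fingers close. It gives the time, the measured TCP pose, the force, the opening and the grip force at its end, in the units of the state.
- arm.get_state(): the state, without advancing time (a new reading comes with each control period).
- grab_frame(name): name is "scene" or "top" or "wrist"; returns a dict with "img" (384x512x3 uint8, red, green, blue), "vfov" (degrees; the focal length in pixels is half the picture's height over the tangent of half this angle, whatever the lens; pixels are square), "cx", "cy" (the principal point, pixels), "xyz" and "rotation" of the camera in the world. Camera axes: x right, y down, z forward; pixel columns grow to the right and rows downward; lengths in m; the calibration is good to about 2 mm. The wrist camera is an equidistant fisheye: a pixel r from the principal point sees the ray r / f radians off the axis. A picture is of the moment at which its call begins. There is no depth.
- arm.job_done(): hands the job in; it is judged then, once.
The state is a dict: "t": time; "q": joint angles; "qd": joint speeds; "joint_efforts": joint torques, N m; "eef_pos": TCP position; "ee_rot": TCP orientation; "force": force on the tool from outside, world axes, zero at the start; "moment": the same for the moment, N m; "width": finger opening in m; "gripper_force": force on a finger pad.
Only numpy, scipy, OpenCV 4.12 (cv2) and the standard library are available. Lean on these libraries where they do the work, as an engineer would, in place of code of your own. Each camera call takes 0.05 s, during which the arm holds its last target. There are 200 camera calls.

## Working session

There is one attempt and no reset: what is moved stays moved. The work goes in short steps, Python scripts to look and compute and a tool call to move; the robot and the scene stay as the last step left them, time stands still between calls to the robot, and variables do not carry over. Pictures are saved under pics/ and viewed, at most 10 in all, crops included, and the job is handed in when it is done.

Besides the shell and the picture viewer there is one more tool, called after "Emit:" as name(argument=value, ...) on one line, values as JSON. jog_arm: Moves the arm, as the interface text tells. Its arguments: {"type":"object","properties":{"deltas":{"type":"array"},"grip":{"type":"number"},"squeeze":{"type":"number"}},"required":["deltas"]}

```bash
mkdir -p pics
cat > h.py <<'E'
import numpy as np, cv2
from station import arm, grab_frame
def ray(f,u,v):
    fl=f["img"].shape[0]/2/np.tan(np.radians(f["vfov"])/2)
    d=np.array([(u-f["cx"])/fl,(v-f["cy"])/fl,1.0]); d=np.array(f["rotation"])@d
    return np.array(f["xyz"]),d/np.linalg.norm(d)
def plane(f,u,v,z):
    o,d=ray(f,u,v); return o+d*(z-o[2])/d[2]
def proj(f,p):
    fl=f["img"].shape[0]/2/np.tan(np.radians(f["vfov"])/2)
    c=np.array(f["rotation"]).T@(np.array(p)-np.array(f["xyz"])); return np.array([f["cx"]+fl*c[0]/c[2],f["cy"]+fl*c[1]/c[2]])
def tri(f,a,g,b):
    o1,d1=ray(f,*a);o2,d2=ray(g,*b)
    s=np.linalg.lstsq(np.c_[d1,-d2],o2-o1,rcond=None)[0]
    p,q=o1+d1*s[0],o2+d2*s[1]; return (p+q)/2,np.linalg.norm(p-q)
E
python3 - <<'E'
from h import *
import pickle
fs={}
for n in("scene","top"):
    f=grab_frame(n); fs[n]=f; print(n,f["vfov"],f["cx"],f["cy"],np.round(f["xyz"],3),np.round(f["rotation"],3).tolist())
    cv2.imwrite(f"pics/{n}0.png",f["img"][:,:,::-1])
pickle.dump(fs,open("f0.pkl","wb"))
s=arm.get_state();print(s)
E
```

```text
scene 48.24573592869472 249.64076067511868 191.2505917587515 [-0.066  0.541  0.913] [-2.386, 0.007, -2.228]
top 43.32555382934606 245.91116114862626 193.1760626394693 [0.395 0.095 1.216] [-3.023, 0.024, -1.583]
{'t': 0.1, 'q': array([-1.05692568e+00,  3.59303320e-01,  1.11428406e-02, -3.08952409e-04,
       -1.22410305e+00, -2.88116874e-01]), 'qd': array([-0.00215312, -0.00135482,  0.00197413,  0.00323773, -0.00055244,
        0.002008  ]), 'joint_efforts': array([-2.96135586e-03, -5.84165668e+01,  2.93752956e+01,  7.01543793e+00,
        1.02065282e-02, -5.99371629e-05]), 'eef_pos': array([ 0.15097596, -0.65744323,  0.2257207 ]), 'ee_rot': array([ 3.14010339e+00, -1.38460946e-04, -2.91594397e+00]), 'force': array([ 0.55500554, -0.29374722,  0.16524174]), 'moment': array([ 0.03912326, -0.02149988,  0.01632274]), 'gripper_force': 0.0, 'width': 0.08782782621401343}
```

View pics/scene0.png

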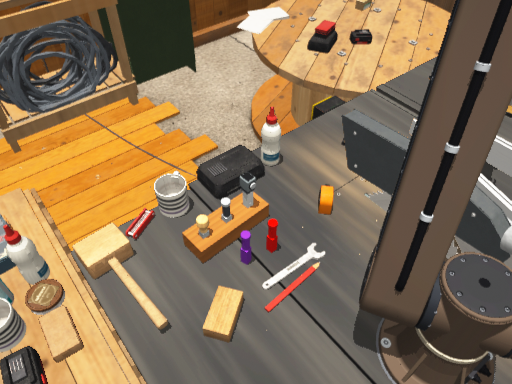

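View pics/top0.png

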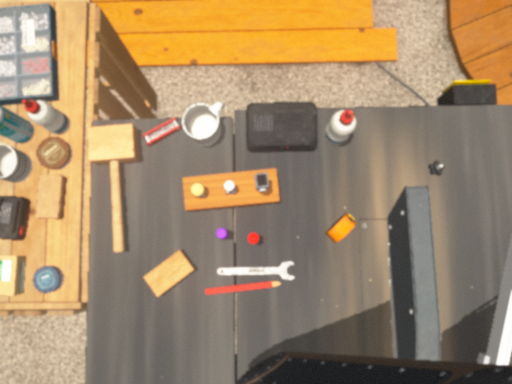

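The candidates for the wand head are:
- Grey block: scene (248,187), top (263,182)
- Drift, with dark stem and steel cap: scene (226,205), top (230,187)
- Awl, with wooden knob: scene (203,222), top (198,190)
- Purple look-alike: top (222,233)
- Red look-alike: top (254,238)

The grey block with the black top is the tallest, so I choose it. Next I'll measure it and check a close crop.

```bash
sed -i 's/^import numpy as np, cv2/import numpy as np, cv2\nfrom scipy.spatial.transform import Rotation as Ro\ndef RR(f): return Ro.from_euler("xyz",f["rotation"]).as_matrix()/; s/np.array(f\["rotation"\])/RR(f)/' h.py
python3 - <<'E'
from h import *
import pickle
fs=pickle.load(open("f0.pkl","rb")); S,T=fs["scene"],fs["top"]
# holder colour mask in top
hsv=cv2.cvtColor(T["img"],cv2.COLOR_RGB2HSV)
m=((hsv[...,0]>5)&(hsv[...,0]<22)&(hsv[...,1]>120)&(hsv[...,2]>80)).astype(np.uint8)
m[:160]=0;m[220:]=0;m[:,:170]=0;m[:,300:]=0
c=max(cv2.findContours(m,0,2)[0],key=cv2.contourArea); r=cv2.minAreaRect(c); print(r)
for p in cv2.boxPoints(r): print(p,plane(T,*p,0.05).round(4))
for n,a,b in(("wand",(249,182),(263,178)),("drift",(226,202),(230,186)),("awl",(202,219),(198,189)),("glue",(272,110),(348,117))):
    print(n,tri(S,a,T,b))
a=cv2.resize(S["img"][160:265,175:280],None,fx=5,fy=5,interpolation=cv2.INTER_CUBIC)
b=cv2.resize(T["img"][165:215,175:285],None,fx=5,fy=5,interpolation=cv2.INTER_CUBIC)
b=cv2.copyMakeBorder(b,0,525-250,0,0,0)[:, :]
im=np.zeros((600,800,3),np.uint8)
im[:525,:400]=a[:, 125:525]; im[:250,402:800]=b[:250,150:548]
cv2.imwrite("pics/crop1.png",im[:,:,::-1])
E
```

```text
((230.76080322265625, 189.36184692382812), (34.773033142089844, 95.90679168701172), 84.47245788574219)
[181.35565 176.67526] [0.5768 0.279  0.05  ]
[276.81647 167.4371 ] [0.5959 0.0451 0.05  ]
[280.16595 202.04843] [0.5109 0.0387 0.05  ]
[184.70514 211.28659] [0.4917 0.2705 0.05  ]
wand (array([0.55572709, 0.07668392, 0.12472617]), np.float64(0.009878645656986828))
drift (array([0.54253906, 0.15538532, 0.1125495 ]), np.float64(0.002905485696740281))
awl (array([0.53783352, 0.23046235, 0.10612338]), np.float64(0.0020246152736988115))
glue (array([ 0.67708226, -0.10377143,  0.19925038]), np.float64(0.001156236012672701))
```

View pics/crop1.png

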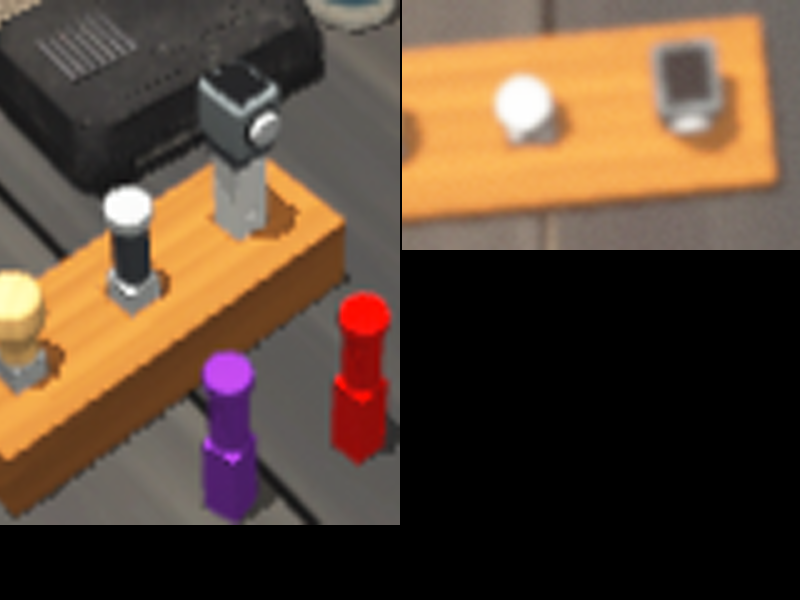

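The crop confirms the grey block with black plate and round steel button facing the robot as the wand, standing in the −y well. Next I refine its pose and check the height of the saw fence that lies on the route.

Run:
```python
from h import *
import pickle
fs=pickle.load(open("f0.pkl","rb")); S,T=fs["scene"],fs["top"]
print("plate",tri(S,(248,177),T,(262,179.4)),plane(T,262,179.4,.153),plane(S,248,177,.153))
print("drift@.117",plane(T,230.3,186,.117),plane(S,226,202,.117)," awl",plane(T,198,189,.114),plane(S,202.5,219,.114))
print("fence far top end", tri(S,(343,111),T,(427,187)), tri(S,(343,111),T,(405,187)))
for z in(0,.1,.2):print(z,plane(T,405,187,z),plane(T,428,187,z),plane(T,390,215,z))
```

```text
plate (array([0.55044811, 0.08091238, 0.1492312 ]), np.float64(0.0054500762787708735)) [0.55174701 0.08296708 0.153     ] [0.54539985 0.08132691 0.153     ]
drift@.117 [0.54289471 0.1555501  0.117     ] [0.53807877 0.15653522 0.117     ]  awl [0.53746904 0.23028941 0.114     ] [0.53043813 0.23184693 0.114     ]
fence far top end (array([ 0.52994102, -0.24795105,  0.21577448]), np.float64(0.02522830987263042)) (array([ 0.51664532, -0.20611523,  0.24161118]), np.float64(0.005508671606644619))
0 [ 0.54936617 -0.27842627  0.        ] [ 0.54848663 -0.33584385  0.        ] [ 0.47929121 -0.23757665  0.        ]
0.1 [ 0.53664393 -0.24769475  0.1       ] [ 0.5358367  -0.30039148  0.1       ] [ 0.4723305  -0.21020377  0.1       ]
0.2 [ 0.52392168 -0.21696324  0.2       ] [ 0.52318677 -0.26493912  0.2       ] [ 0.46536979 -0.18283089  0.2       ]
```

Emit:
jog_arm(deltas=[[[0,0,-0.9,0],[0,0,-1.8,0],[0,0,-2.7,0],[0,0,-3.5,0],[-0.6,0.68,-3.5,-1],[-1.2,1.36,-3.5,-2],[-1.8,2.04,-3.5,-3],[-2.4,2.72,-3.5,-4]]], grip=87.6)

```text
t: 1.1
eef_pos: [0.2553, -0.4649, 0.4361]
ee_rot: [3.141, 0.0, -2.564]
force: [1.0, -1.5, 0.0]
width: 0.0876
gripper_force: 0.0
```

Emit:
jog_arm(deltas=[[[-0.8,0.44,0,-1],[-1.6,0.88,0,-2],[-2.4,1.32,0,-3],[-3.2,1.76,0,-4],[-4.0,2.2,0,-5],[-4.8,2.64,0,-6],[-5.6,3.08,0,-7],[-6.4,3.52,0,-8]]])

```text
t: 2.1
eef_pos: [0.4626, -0.0787, 0.4366]
ee_rot: [-3.142, 0.0, -1.865]
force: [0.3, -0.6, 0.2]
width: 0.0873
gripper_force: 0.0
```

Emit:
jog_arm(deltas=[[[-0.75,-0.15,0.3,-1.1],[-1.5,-0.3,0.9,-2.2],[-2.25,-0.45,1.5,-3.3],[-3.0,-0.58,2.1,-4.45],[-3.0,-0.58,2.3,-4.45],[-3.0,-0.58,2.3,-4.45]]])

```text
t: 2.85
eef_pos: [0.5479, 0.0811, 0.2975]
ee_rot: [3.139, -0.001, -1.48]
force: [0.8, -0.7, 0.4]
width: 0.0877
gripper_force: 0.0
```

Run:
```python
from h import *
import pickle
fs={n:grab_frame(n) for n in("wrist","scene","top")}
pickle.dump(fs,open("f1.pkl","wb"))
f=fs["wrist"];print(f["vfov"],f["cx"],f["cy"],f["xyz"],f["rotation"]); s=arm.get_state(); print(s["eef_pos"],s["ee_rot"],s["t"])
cv2.imwrite("pics/w1.png",cv2.resize(f["img"],(800,600),interpolation=cv2.INTER_CUBIC)[:,:,::-1])
```

```text
65.70646984690485 261.1822648391286 188.95083028958143 [0.55487262 0.00396835 0.45542785] [ 2.85312415 -0.00306918 -3.05051885]
[0.54869621 0.08068422 0.30011555] [-3.13937487e+00  5.13033391e-04 -1.48144313e+00] 3.0
```

View pics/w1.png

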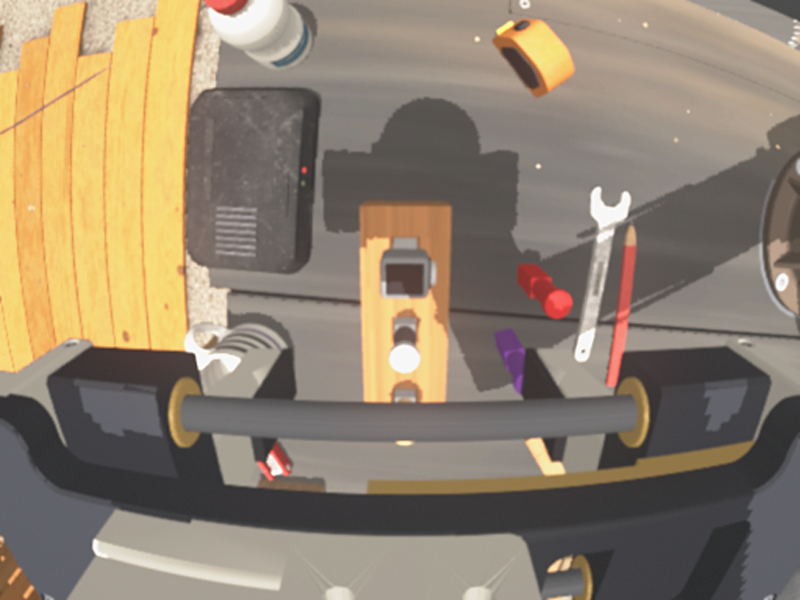

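The wrist view shows the wand head's black plate at (405,278) and the button to its right at (432,273). The holder's long edges are nearly vertical in the picture. I compute the centre and yaw from this view.

```bash
cat >> h.py <<'E'
def wray(f,u,v):
    fl=f["img"].shape[0]/2/np.tan(np.radians(f["vfov"])/2)
    x,y=u-f["cx"],v-f["cy"];r=np.hypot(x,y)+1e-9;t=r/fl
    d=RR(f)@np.array([np.sin(t)*x/r,np.sin(t)*y/r,np.cos(t)]); return np.array(f["xyz"]),d
def wplane(f,u,v,z):
    o,d=wray(f,u,v); return o+d*(z-o[2])/d[2]
E
python3 - <<'E'
from h import *
import pickle
fs=pickle.load(open("f1.pkl","rb")); W=fs["wrist"]; im=W["img"]; k=512/800
g=im.max(2); m=np.zeros(g.shape,np.uint8); 
sub=(slice(int(240*k),int(305*k)),slice(int(375*k),int(440*k))); m[sub]=(g[sub]<75)
n,l,st,ce=cv2.connectedComponentsWithStats(m); i=1+st[1:,4].argmax(); print(st[i],ce[i])
print("plate",wplane(W,ce[i][0],ce[i][1],.153))
c=cv2.findContours((l==i).astype(np.uint8),0,2)[0][0]; 
P=np.array([wplane(W,*p[0],.153)[:2] for p in c]); r=cv2.minAreaRect((P*1000).astype(np.float32)); print("plate rect mm",r)
print("button",wplane(W,432*k,273*k,.133),"drift",wplane(W,404*k,357*k,.117))
# holder top edges: left/right lines
hsv=cv2.cvtColor(im,cv2.COLOR_RGB2HSV); o=(hsv[...,0]<22)&(hsv[...,1]>110)&(hsv[...,2]>60)
L=[];R=[]
for v in range(int(240*k),int(395*k)):
    xs=np.where(o[v,210:300])[0]+210
    L.append(wplane(W,xs[0]-.5,v,.05)[:2]);R.append(wplane(W,xs[-1]+.5,v,.05)[:2])
for n,A in(("far",L),("near",R)):
    A=np.array(A);p=np.polyfit(A[:,1],A[:,0],1);print(n,"yaw deg",-np.degrees(np.arctan(p[0])),"x at y=.08",np.polyval(p,.08),"res",np.std(A[:,0]-np.polyval(p,A[:,1])))
E
```

```text
Traceback (most recent call last):
ValueError: attempt to get argmax of an empty sequence
```

Run:
```python
from h import *
import pickle
fs=pickle.load(open("f1.pkl","rb")); W=fs["wrist"]; im=W["img"]; k=512/800
g=im.max(2); print(g[178,240:282],g[158:192,259])
m=np.zeros(g.shape,np.uint8); sub=(slice(157,191),slice(245,276)); m[sub]=(g[sub]<105)
n,l,st,ce=cv2.connectedComponentsWithStats(m)
if n>1:
    i=1+st[1:,4].argmax(); print(st[i],ce[i]); print("plate",wplane(W,*ce[i],.153))
    c=cv2.findContours((l==i).astype(np.uint8),0,2)[0][0]
    P=np.array([wplane(W,*p[0],.153)[:2] for p in c]); print("plate rect mm",cv2.minAreaRect((P*1000).astype(np.float32)))
print("button",wplane(W,432*k,273*k,.133),"drift",wplane(W,404*k,357*k,.117))
hsv=cv2.cvtColor(im,cv2.COLOR_RGB2HSV); o=(hsv[...,0]<22)&(hsv[...,1]>110)&(hsv[...,2]>60)
L=[];R=[]
for v in range(int(240*k),int(395*k)):
    xs=np.where(o[v,215:300])[0]+215
    L.append(wplane(W,xs[0]-.5,v,.05)[:2]);R.append(wplane(W,xs[-1]+.5,v,.05)[:2])
for n,A in(("far",L),("near",R)):
    A=np.array(A);p=np.polyfit(A[:,1],A[:,0],1);print(n,"yaw deg",-np.degrees(np.arctan(p[0])),"x at y=.08",np.polyval(p,.08),"res",np.std(A[:,0]-np.polyval(p,A[:,1])))
```

```text
[246 247 244 207 147 140 129  96  84  84  85  83  85  84  84  84  84  85
  84  84  85  84  84  83  83  83  83  83  82  84  99 125 143 138 124 148
 193 209 201 185 182 185] [155 131 113 111 111 114 123 135 146 146 123  89  79  81  82  81  82  84
  84  83  84  84  85  85  85  86  89  90  90 100 141 195 227 245]
[247 169  24  20 403] [259.48635236 177.18362283]
plate [0.54872969 0.08059132 0.153     ]
plate rect mm ((549.5953979492188, 82.18233489990234), (24.255212783813477, 20.6398983001709), 5.1548542976379395)
button [0.52967015 0.08110484 0.133     ] drift [0.54328866 0.15524904 0.117     ]
far yaw deg 4.919462730791732 x at y=.08 0.5896953579406697 res 0.000640365213632599
near yaw deg 4.728372742753355 x at y=.08 0.5097709270742388 res 0.0004633732832455631
```

Emit:
jog_arm(deltas=[[[-0.015,0,0.6,0.05],[-0.015,0,1.2,0.05],[-0.015,0,1.8,0.05],[-0.015,0,2.4,0.05],[-0.015,0,2.8,0.05],[-0.015,0,3.05,0.05],[-0.015,0,3.1,0.05],[-0.015,0,3.1,0.05]]])

```text
t: 4.0
eef_pos: [0.549, 0.0823, 0.1136]
ee_rot: [-3.14, 0.0, -1.485]
force: [0.2, -0.6, -0.3]
width: 0.0876
gripper_force: 0.0
```

Run:
```python
from h import *
f=grab_frame("wrist"); g=grab_frame("scene"); s=arm.get_state(); print(s["eef_pos"],s["ee_rot"],s["t"])
im=np.zeros((600,800,3),np.uint8)
im[:,:400]=cv2.resize(f["img"][100:325,180:330],(400,600)); im[:400,400:]=cv2.resize(g["img"][120:270,150:300],(400,400))
cv2.imwrite("pics/c2.png",im[:,:,::-1])
```

```text
[0.54906113 0.08251573 0.11371438] [-3.13974196e+00  5.80798427e-04 -1.48448899e+00] 4.1
```

View pics/c2.png

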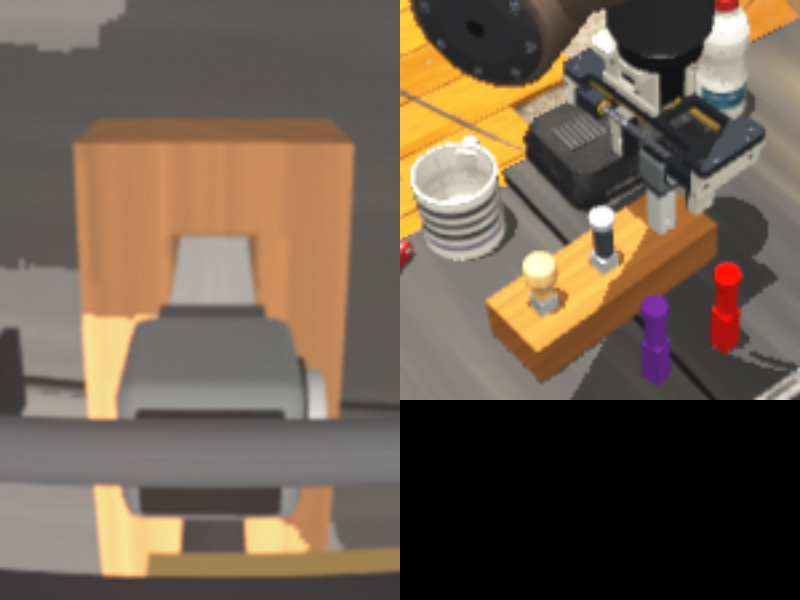

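The head lies centred between the open fingers with the button clear. Closing now.

Emit:
jog_arm(deltas=[[[0,0,0,0],[0,0,0,0],[0,0,0,0],[0,0,0,0],[0,0,0,0],[0,0,0,0],[0,0,0,0],[0,0,0,0]]], grip=25, squeeze=20)

```text
t: 5.1
eef_pos: [0.5487, 0.0824, 0.1127]
ee_rot: [-3.141, 0.0, -1.485]
force: [1.2, 0.4, -0.2]
width: 0.0338
gripper_force: 20.0
```

Emit:
jog_arm(deltas=[[[0,0,-0.04,0],[0,0,-0.08,0],[0,0,-0.13,0],[0,0,-0.18,0],[0,0,-0.24,0],[0,0,-0.3,0],[0,0,-0.3,0],[0,0,-0.3,0]]])

```text
t: 6.1
eef_pos: [0.5483, 0.0822, 0.1306]
ee_rot: [3.142, 0.0, -1.485]
force: [-1.3, 0.9, -1.2]
width: 0.0341
gripper_force: 20.0
```

Run:
```python
from h import *
g=grab_frame("scene"); t=grab_frame("top"); w=grab_frame("wrist"); s=arm.get_state(); print(s["eef_pos"],s["force"],s["t"],s["width"])
im=np.zeros((600,800,3),np.uint8)
im[:400,:400]=cv2.resize(g["img"][140:240,200:300],(400,400),interpolation=cv2.INTER_CUBIC); im[:,400:]=cv2.resize(w["img"][100:325,180:330],(400,600))
cv2.imwrite("pics/c3.png",im[:,:,::-1])
```

```text
[0.54826719 0.08223485 0.13047332] [-0.56350091 -0.20256042 -0.49220862] 6.25 0.03385507611852337
```

View pics/c3.png

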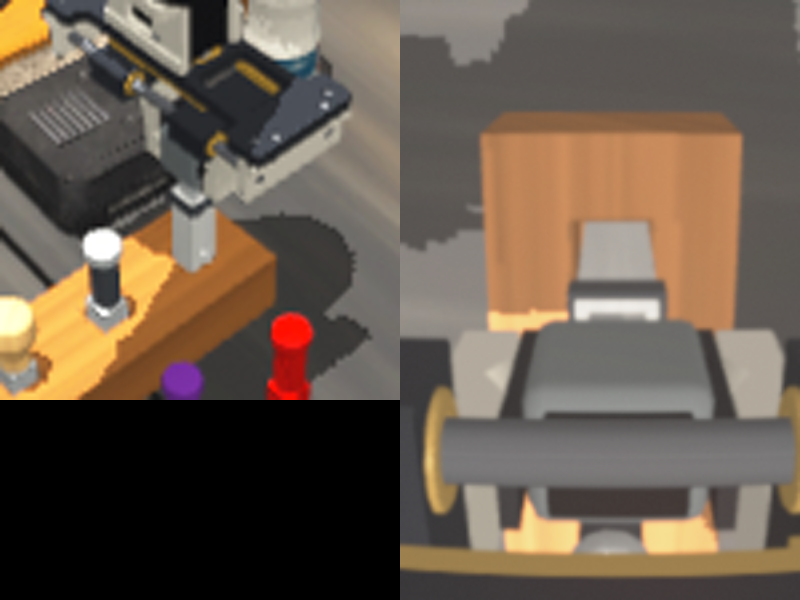

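The wrist view shows the bright rod between collar and head, so the rod is sliding while the tube stays in its well with almost no force. Continuing up to just short of the second stop.

Emit:
jog_arm(deltas=[[[0,0,-0.12,0],[0,0,-0.26,0],[0,0,-0.4,0],[0,0,-0.55,0],[0,0,-0.7,0],[0,0,-0.84,0],[0,0,-0.95,0],[0,0,-0.95,0]]])

```text
t: 7.25
eef_pos: [0.5487, 0.0823, 0.1882]
ee_rot: [-3.141, 0.0, -1.485]
force: [-0.9, -0.4, -1.1]
width: 0.034
gripper_force: 20.0
```

Emit:
jog_arm(deltas=[[[0,0,-0.02,0],[0,0,-0.04,0],[0,0,-0.06,0],[0,0,-0.08,0],[0,0,-0.1,0],[0,0,-0.12,0],[0,0,-0.12,0],[0,0,-0.12,0]]])

```text
t: 8.25
eef_pos: [0.5482, 0.0822, 0.1947]
ee_rot: [3.141, -0.0, -1.485]
force: [1.3, 0.4, -3.2]
width: 0.0342
gripper_force: 20.0
```

Run:
```python
from h import *
import pickle
fs={n:grab_frame(n) for n in("scene","top","wrist")}; pickle.dump(fs,open("f4.pkl","wb"))
g,w=fs["scene"],fs["wrist"]; s=arm.get_state(); print(s["eef_pos"],s["force"],s["t"],s["width"])
im=np.zeros((600,800,3),np.uint8)
im[:600,:400]=cv2.resize(g["img"][120:240,205:285],(400,600),interpolation=cv2.INTER_CUBIC); im[:,400:]=cv2.resize(w["img"][100:325,180:330],(400,600))
cv2.imwrite("pics/c4.png",im[:,:,::-1])
```

```text
[0.54823649 0.08222064 0.19466972] [-0.23828816  0.08098606 -3.80981754] 8.4 0.03367304889302337
```

View pics/c4.png

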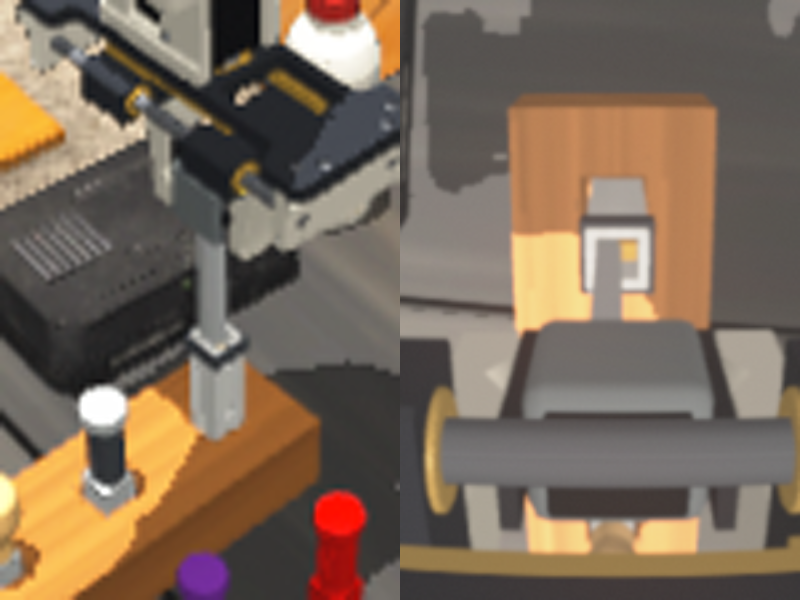

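The collar stands well below the head and the force is 3.8 N, about the whole wand's weight, so the rod is at the second stop with the tube still in its well. Lifting the wand out by 61 mm.

Emit:
jog_arm(deltas=[[[0,0,-0.08,0],[0,0,-0.22,0],[0,0,-0.38,0],[0,0,-0.54,0],[0,0,-0.7,0],[0,0,-0.86,0],[0,0,-0.97,0],[0,0,-1.02,0]]])

```text
t: 9.4
eef_pos: [0.5484, 0.0823, 0.2564]
ee_rot: [-3.141, 0.0, -1.485]
force: [-0.0, -0.0, -2.9]
width: 0.0341
gripper_force: 20.0
```

Emit:
jog_arm(deltas=[[[0,0,0,0],[0,0,0,0],[0,0,0,0],[0,0,0,0],[0,0,0,0],[0,0,0,0],[0,0,0,0],[0,0,0,0]]])

```text
t: 10.4
eef_pos: [0.5484, 0.0822, 0.256]
ee_rot: [-3.142, -0.0, -1.485]
force: [0.2, -0.2, -2.6]
width: 0.034
gripper_force: 20.0
```

Run:
```python
from h import *
import pickle
fs={n:grab_frame(n) for n in("scene","top","wrist")}; pickle.dump(fs,open("f5.pkl","wb"))
g,w=fs["scene"],fs["wrist"]; s=arm.get_state(); print(s["eef_pos"],s["ee_rot"],s["force"],s["t"],s["width"],abs(s["qd"]).max())
print(proj(g,(.548,.082,.07)),proj(g,(.548,.082,.175)))
im=np.zeros((600,800,3),np.uint8)
im[:600,:400]=cv2.resize(g["img"][100:250,200:300],(400,600),interpolation=cv2.INTER_CUBIC); im[:,400:]=cv2.resize(w["img"][100:325,180:330],(400,600))
cv2.imwrite("pics/c5.png",im[:,:,::-1])
```

```text
[0.54836059 0.0822392  0.25598328] [-3.14156270e+00  2.18511529e-05 -1.48466581e+00] [ 0.95887588  0.32129488 -3.5525207 ] 10.55 0.03382027660350275 0.00182474569769565
[247.51247215 198.73264204] [247.05822048 170.2378964 ]
```

View pics/c5.png

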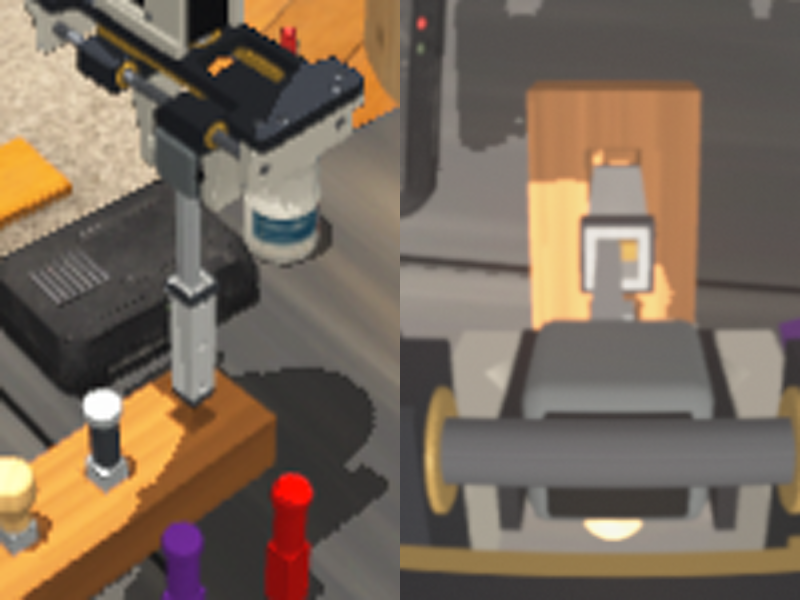

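The wand hangs upright and still above its well, extended. The foot's lower corner is at about pixel (248,200), which matches a foot height of 70 mm, 2 cm above the holder. The other tools stand where they were.

```bash
python3 -c "
from station import arm
print(arm.job_done())"
```

```text
the job is handed in; nothing more can be done
None
```

I handed the job in at about 10.5 s with the wand drawn out to its second stop and held by its head, upright and still. By the camera check its foot is about 2 cm clear of the holder; no verdict came back from the station.

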